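Set three marking punches on the copper, in order

ROBOT

A 7-joint arm with a two-finger parallel gripper is mounted at the origin on the work surface. World frame = base frame: x ahead of the robot, y to its left, z up, the work surface at z = 0. Lengths are in m, angles in rad, forces in N, time in s.
With the tool pointing down it reaches from about 0.425 to 0.925 m from the base axis. Payload 6.8 kg.
Tool frame: the origin (TCP) lies midway between the tips of the shut fingers; the grasp point (between the pads) lies 19 mm behind it (grip_point_offset is the z of the grasp point in the tool frame, in m); z points along the fingers, y is the line along which they close (so a half turn about z gives the same grasp; the last joint's range is limited). The gripper opens to 85 mm and grips with 20 to 120 N. Pads are 22 mm wide; open, the fingers measure 114 mm over their backs; the gripper's body (76 mm by 85 mm) begins 54 mm behind the grasp point. The pads swing forward as they close: fully open they stand 13 mm farther back than shut.
Start: joints at [1.084, 0.477, 0.022, 1.555, -0.011, 1.109, -0.083], TCP at [0.25, -0.627, 0.231] pointing down, gripper open.
Joint ranges: [-2.96, 2.96], [-0.34, 2.1], [-1.41, 1.46], [0.24, 2.44], [-1.37, 4.51], [0.17, 1.92], [-2.96, 2.96]. Speed limits (rad/s): [2.39, 2.39, 3.14, 3.14, 3.14, 3.14, 3.14].

INTERFACE

Orientations are given as a rotation vector (axis times angle).
In Python, from bench import get_obs, grab_frame, calibration, hand_in, grip_point_offset gives the robot as it stands.
- The arm moves only by the shell command python3 -m pendant 'ROWS' [OPENING] [FORCE]. ROWS is a JSON object of lists of equal length, an entry for each row: "translation": the shift along the world's x, y, z in units of 25 mm (1.0 is 25 mm), a list of three; "delta_rot": the turn, a rotation vector about the world's x, y, z in units of 5 degrees (1.0 is 5 degrees), a list of three. In form: {"translation": [[dx, dy, dz], ...], "delta_rot": [[rx, ry, rz], ...]}. A call has 1 to 12 rows; each row is the pose to reach, as a shift and turn from the pose commanded when the call began; what a row does not reach only later rows make up. A row lasts 1/8 s, in which the tool goes at most 62.5 mm and 10.7 degrees, less where a joint would pass 70% of its speed; a pose out of reach is approached as far as the arm can. A call with a gripper value outside its range is refused whole. OPENING is the opening, from 0 (shut) to 1 (fully open), set as the call begins (- or left out, the last holds). The fingers move at their own pace and stop on an object; FORCE is the grip in N (left out, the last holds). Time passes only in rows, so rows that repeat a pose let the fingers close. It gives the time, the measured TCP pose, the force, the opening and the grip force at its end, in the units of the state.
- get_obs(): the state, without advancing time (a new reading comes with each control period).
- grab_frame(name): name is "side" or "top"; returns (picture, depth): 480x640x3 uint8, red, green, blue; 480x640 float32, m along the optical axis (not along the pixel's ray), 0 where there is no reading.
- calibration(name): a dict with "K" (3x3 intrinsics, pixels), "k1" (the pictures are not rectified: a ray, as slopes to the right and down, at radius r is drawn at 1 + k1 r^2 times it, then the intrinsics apply), "rvec" (rotation vector, rad) and "tvec" (3), from world to camera coordinates, as OpenCV has them. Camera axes: x right, y down, z forward; pixel columns grow to the right and rows downward; lengths in m; the calibration is good to about 2 mm. A picture is of the moment at which its call begins. calibration takes no time and is no camera call.
- hand_in(): hands the job in; it is judged then, once.
The state is a dict: "clock": time; "joints": joint angles; "qvel": joint speeds; "tau": joint torques, N m; "tcp_pos": TCP position; "orientation": TCP orientation; "contact_force": force on the tool from outside, world axes, zero at the start; "moment": the same for the moment, N m; "grip_width": finger opening in m; "gripper_force": force on a finger pad.
Only numpy, scipy, OpenCV 4.12 (cv2) and the standard library are available. Lean on these libraries where they do the work, as an engineer would, in place of code of your own. Each camera call takes 0.05 s, during which the arm holds its last target. There are 200 camera calls.

TASK

In the marking jig, touch the tops of the three punches with the fingertips and push each one lightly straight down until its point rests on the copper strip: first the round-headed punch, then the square-headed one, last the one with the long bar-shaped head. Do not grip the punches or pull them up, do not start on the next before the one before it is down, and leave the hammer, bowl, spoon and beaker where they lie. Finish with the hand clear.

Things in the scene. Friction and masses are not known exactly. Their poses are not given: they have to be found in the camera images.
- jig: Fixed steel marking jig: base slab 100 x 310 x 13 mm with a copper strip on a thin rubber pad on it, and along its length (own y axis) a bridge bar 36 mm wide whose top is 56 mm above the table. Origin at the centre of the underside, z up. The three punches stand in a row along the bridge, about 80 mm apart, in any order.
- round_head (a point): Punch with a round steel head 32 mm in diameter, 12 mm thick. Its point is the centre of the flat top face, z up. Untouched, the top is 98 mm above the table at joint value 0 and 84 mm when the point rests on the copper. The head is cushioned: a spring lets it sink 1 mm per 2 N on the shaft (at most 8 mm) and it rises again when let go.
- square_head (a point): Punch with a square steel head 28 x 28 mm, 12 mm thick. Its point is the centre of the flat top face, z up. Untouched, the top is 98 mm above the table at joint value 0 and 84 mm when the point rests on the copper. The head is cushioned: a spring lets it sink 1 mm per 2 N on the shaft (at most 8 mm) and it rises again when let go.
- bar_head (a point): Punch with a long bar-shaped steel head 54 x 14 mm, the bar across the bridge (along the jig's x axis), 12 mm thick. Its point is the centre of the flat top face, z up. Untouched, the top is 98 mm above the table at joint value 0 and 84 mm when the point rests on the copper. The head is cushioned: a spring lets it sink 1 mm per 2 N on the shaft (at most 8 mm) and it rises again when let go.
- round_punch (a joint): downward travel in m of the round-headed punch in its bush: starts between 0 and 0.004, stops at 0.014 with the point on the copper; negative means pulled up. No return spring: it slides with about 3 N of steady drag (the head 1.5 mm down on its cushion meanwhile) and stays where it is left. A slow push of 6 to 8 N is plenty.
- square_punch (a joint): downward travel in m of the square-headed punch in its bush: starts between 0 and 0.004, stops at 0.014 with the point on the copper; negative means pulled up. No return spring: it slides with about 3 N of steady drag (the head 1.5 mm down on its cushion meanwhile) and stays where it is left. A slow push of 6 to 8 N is plenty.
- bar_punch (a joint): downward travel in m of the bar-headed punch in its bush: starts between 0 and 0.004, stops at 0.014 with the point on the copper; negative means pulled up. No return spring: it slides with about 3 N of steady drag (the head 1.5 mm down on its cushion meanwhile) and stays where it is left. A slow push of 6 to 8 N is plenty.
- hammer: Loose hammer, 260 mm long, lying beyond the far side of the jig; a bystander. Origin at its underside.
- bowl: Loose copper bowl, 110 mm across, 40 mm high, standing past the jig's +y end; a bystander. Origin at the centre of its underside.
- spoon: Loose steel spoon, 160 mm long, lying on the robot's side of the jig; a bystander. Origin at its underside.
- beaker: Loose steel beaker, 64 mm across, 75 mm high, standing past the jig's -y end; a bystander. Origin at the centre of its underside.
- round_bush: Brass bush, 26 mm across and 8 mm high, on the bridge, that guides the round-headed punch; fixed. Origin on its axis at the bridge's top, 56 mm above the table.
- square_bush: Brass bush, 26 mm across and 8 mm high, on the bridge, that guides the square-headed punch; fixed. Origin on its axis at the bridge's top, 56 mm above the table.
- bar_bush: Brass bush, 26 mm across and 8 mm high, on the bridge, that guides the bar-headed punch; fixed. Origin on its axis at the bridge's top, 56 mm above the table.

How it is judged:
By the outcome, as a careful person would: the job done as asked, in the order asked, and still so for the second after the job is handed in, with the robot touching nothing.
It also fails if it takes over 40 s, if anything falls off the work surface, if the arm or the gripper's body presses on something with over 40 N, if the wrist force passes 120 N, or if a joint passes its speed limit or range.

## Working session

There is one attempt and no reset: what is moved stays moved. The work goes in short steps, Python scripts to look and compute and a shell command to move; the robot and the scene stay as the last step left them, time stands still between calls to the robot, and variables do not carry over. Pictures are saved under pics/ and viewed, at most 10 in all, crops included, and the job is handed in when it is done.

```bash
mkdir -p pics
cat > h.py <<'E'
import numpy as np, cv2
from bench import *
def world(name, depth):
    c=calibration(name); K=np.array(c["K"],float); k1=c["k1"]
    v,u=np.mgrid[0:480,0:640].astype(np.float32)
    p=cv2.undistortPoints(np.stack([u,v],-1).reshape(-1,1,2),K,np.array([k1,0,0,0,0.])).reshape(480,640,2)
    P=np.concatenate([p,np.ones((480,640,1))],-1)*depth[...,None]
    R=cv2.Rodrigues(np.array(c["rvec"],float))[0]
    W=(P-np.array(c["tvec"]).reshape(3))@R
    W[depth<=0]=np.nan
    return W
E
python3 - <<'E'
from h import *
for n in("top","side"):
    im,d=grab_frame(n); cv2.imwrite(f"pics/{n}0.png",im[...,::-1]); np.savez(f"{n}0.npz",im=im,W=world(n,d))
print(get_obs(),grip_point_offset)
E
```

```text
{'clock': 0.1, 'joints': array([ 1.08386998,  0.47772462,  0.02234994,  1.55633647, -0.0115102 ,
        1.10933747, -0.0831019 ]), 'qvel': array([-0.00111425, -0.00240747,  0.00037971, -0.00268718, -0.00304268,
       -0.00086595,  0.00061742]), 'tau': array([ 5.15800493e-03, -5.97754383e+01,  1.61444653e+00, -2.81952435e+01,
        1.28854369e-02,  4.95900764e-03, -1.82648427e-05]), 'tcp_pos': array([ 0.24942394, -0.62664583,  0.23042508]), 'orientation': array([-3.08380995e+00, -5.91213067e-01,  6.74584352e-04]), 'contact_force': array([0.03396954, 0.30566655, 0.05404189]), 'moment': array([ 0.00224013,  0.01787826, -0.05435123]), 'gripper_force': 0.0, 'grip_width': 0.08561886696477898} -0.0187
```

View pics/top0.png

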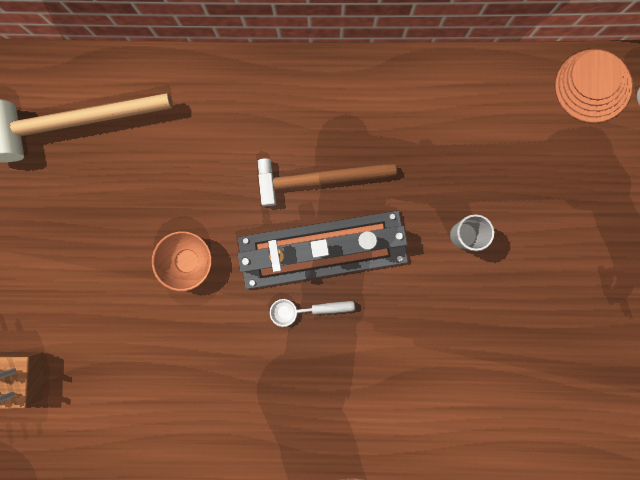

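View pics/side0.png

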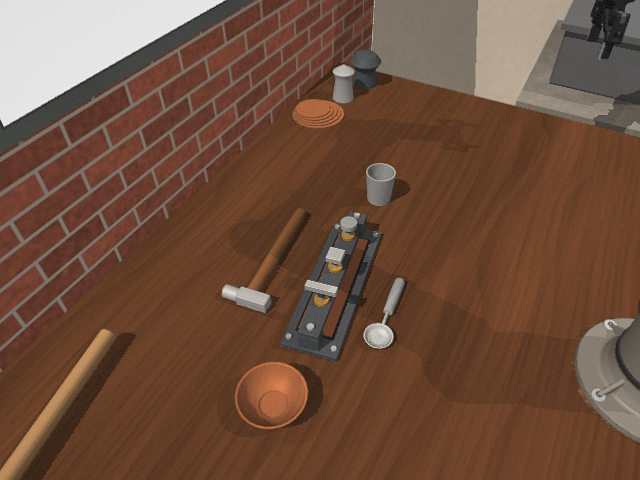

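The top view shows the bar head at about (276,256), the square at (320,248) and the round at (368,240). The jig is tilted about 7°, image right is -y and up is +x. Next I'll measure the heads.

Run:
```python
from h import *
z=np.load("top0.npz");W=z["W"];sel=[]
for n,(u,v) in dict(bar=(276,256),square=(320,248),round=(368,240)).items():
    m=np.zeros((480,640),bool); m[v-24:v+25,u-20:u+21]=1
    m&=(W[...,2]>.080)&(W[...,2]<.112)
    p=W[m]; q=(p.min(0)+p.max(0))/2
    rc=cv2.minAreaRect((p[:,:2]*1000).astype(np.float32))
    print(n,m.sum(),"mean",p.mean(0).round(4),"ext",(p.max(0)-p.min(0)).round(4),"medz",np.median(p[:,2]).round(4),rc)
s=np.load("side0.npz")["W"]
for n,(u,v) in dict(bar=(322,287),square=(336,254),round=(349,223)).items():
    m=np.zeros((480,640),bool); m[v-14:v+14,u-20:u+21]=1
    m&=(s[...,2]>.083)&(s[...,2]<.112)
    p=s[m]; print("side",n,m.sum(),((p.min(0)+p.max(0))/2).round(4),p.mean(0).round(4),np.percentile(p[:,2],90).round(4))
```

```text
bar 272 mean [0.5274 0.1396 0.0958] ext [0.0533 0.0218 0.0168] medz 0.0961 ((527.407958984375, 139.86416625976562), (53.762027740478516, 14.415014266967773), 10.08590316772461)
square 267 mean [0.5409 0.0631 0.0941] ext [0.0311 0.0312 0.0112] medz 0.0942 ((540.9759521484375, 63.266204833984375), (27.90361976623535, 27.72124481201172), 10.171072959899902)
round 271 mean [ 0.5553 -0.0185  0.0948] ext [0.0309 0.0308 0.014 ] medz 0.0949 ((555.486328125, -18.533550262451172), (30.323917388916016, 30.919931411743164), 62.14137268066406)
side bar 343 [0.5276 0.1421 0.0912] [0.5266 0.1441 0.0935] 0.0969
side square 258 [0.541 0.066 0.09 ] [0.5401 0.068  0.0923] 0.095
side round 220 [ 0.5557 -0.0162  0.0904] [ 0.5545 -0.0134  0.0928] 0.0957
```

The heights (94–97 mm), sizes and spacing match the given values. The targets are round (0.555,-0.0175), square (0.541,0.065) and bar (0.5275,0.141). I'll shut the hand and travel high to above the round head.

```bash
python3 -m pendant '{"translation":[[0.4,0.7,0],[1.2,2.4,0],[2.2,4.4,0],[3.3,6.6,0],[4.4,8.8,0],[5.5,11,0],[6.6,13.2,0],[7.7,15.4,0],[8.8,17.6,0],[9.9,19.8,0],[10.8,21.6,0],[11.4,22.8,0]],"delta_rot":[[0,0,0],[0,0,-0.2],[0,0,-0.4],[0,0,-0.6],[0,0,-0.8],[0,0,-1],[0,0,-1.3],[0,0,-1.5],[0,0,-1.7],[0,0,-2],[0,0,-2.2],[0,0,-2.3]]}' 0 20; python3 -m pendant '{"translation":[[0.4,0.8,-0.4],[0.7,1.3,-1.2],[0.8,1.5,-2.2],[0.8,1.5,-3],[0.8,1.5,-3.4],[0.8,1.5,-3.6],[0.8,1.5,-3.6],[0.8,1.5,-3.6]],"delta_rot":[[0,0,0],[0,0,0],[0,0,0],[0,0,0],[0,0,0],[0,0,0],[0,0,0],[0,0,0]]}'
python3 - <<'E'
from h import *
im,d=grab_frame("side"); cv2.imwrite("pics/side1.png",cv2.resize(im[140:320,230:470],None,fx=3,fy=3,interpolation=2)[...,::-1]); np.savez("side1.npz",im=im,W=world("side",d))
o=get_obs();print(o["tcp_pos"],o["orientation"],o["contact_force"],o["clock"],o["grip_width"])
E
```

```text
clock: 1.6
tcp_pos: [0.5347, -0.0528, 0.2314]
orientation: [-3.128, -0.285, -0.0]
contact_force: [0.2, 0.9, 0.3]
grip_width: 0.0001
gripper_force: 0.0
clock: 2.6
tcp_pos: [0.5551, -0.0197, 0.142]
orientation: [3.129, 0.279, 0.002]
contact_force: [0.4, 0.8, -0.4]
grip_width: 0.0001
gripper_force: 0.0
[ 0.55513177 -0.01971808  0.14199668] [3.12899710e+00 2.79031099e-01 2.14942282e-03] [-0.30316162  0.12372702 -1.07957046] 2.65 0.0002555627073730793
```

View pics/side1.png

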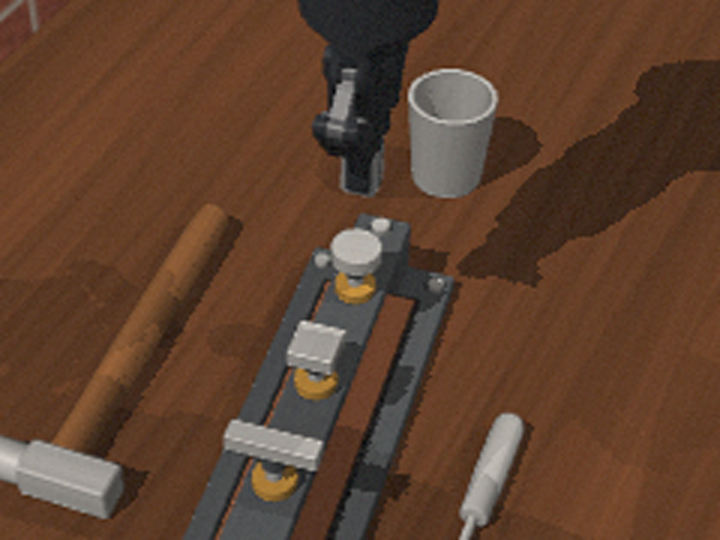

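The fingertips are above the round head (tip at crop (360,190), head at (355,245)). I'll go down to just above it, then push slowly.

```bash
python3 -m pendant '{"translation":[[0,0.08,-0.3],[0,0.08,-0.8],[0,0.08,-1.2],[0,0.08,-1.5],[0,0.08,-1.6],[0,0.08,-1.68],[0,0.08,-1.76],[0,0.08,-1.84],[0,0.08,-1.92],[0,0.08,-2.0],[0,0.08,-2.0],[0,0.08,-2.0]],"delta_rot":[[0,0,0],[0,0,0],[0,0,0],[0,0,0],[0,0,0],[0,0,0],[0,0,0],[0,0,0],[0,0,0],[0,0,0],[0,0,0],[0,0,0]]}'; python3 -m pendant '{"translation":[[0,0,-0.04],[0,0,-0.08],[0,0,-0.12],[0,0,-0.16],[0,0,-0.2],[0,0,-0.24],[0,0,-0.28],[0,0,-0.28]],"delta_rot":[[0,0,0],[0,0,0],[0,0,0],[0,0,0],[0,0,0],[0,0,0],[0,0,0],[0,0,0]]}'
```

```text
clock: 4.15
tcp_pos: [0.5548, -0.0176, 0.0914]
orientation: [3.129, 0.279, 0.001]
contact_force: [0.2, -0.1, 0.9]
grip_width: -0.0002
gripper_force: 0.5
clock: 5.15
tcp_pos: [0.5546, -0.0177, 0.0842]
orientation: [-3.129, -0.279, 0.0]
contact_force: [1.7, -0.7, 1.5]
grip_width: -0.0004
gripper_force: 0.7
```

```bash
python3 -m pendant '{"translation":[[0,0,-0.03],[0,0,-0.06],[0,0,-0.08],[0,0,-0.1],[0,0,-0.12],[0,0,-0.12]],"delta_rot":[[0,0,0],[0,0,0],[0,0,0],[0,0,0],[0,0,0],[0,0,0]]}'
python3 -c "
from bench import *
o=get_obs();print(o['tcp_pos'],o['contact_force'],o['moment'])"
```

```text
clock: 5.9
tcp_pos: [0.5547, -0.0177, 0.0814]
orientation: [3.129, 0.279, 0.0]
contact_force: [-0.3, 1.1, 4.6]
grip_width: 0.0
gripper_force: 2.4
[ 0.55470656 -0.01765933  0.08144884] [-0.2993538   1.07554458  4.64771992] [-0.03719256 -0.0221066   0.02644219]
```

```bash
python3 -m pendant '{"translation":[[0,0,-0.02],[0,0,-0.04],[0,0,-0.05],[0,0,-0.05],[0,0,-0.05]],"delta_rot":[[0,0,0],[0,0,0],[0,0,0],[0,0,0],[0,0,0]]}'
```

```text
clock: 6.52
tcp_pos: [0.5548, -0.0176, 0.0804]
orientation: [3.129, 0.279, 0.0]
contact_force: [-0.3, 0.1, 6.7]
grip_width: 0.0
gripper_force: 3.5
```

At 6.7 N the tip is 3.6 mm below 84 mm, so the round punch is down. I'll lift, move over to the square one and check the round one.

```bash
python3 -m pendant '{"translation":[[0,0,0.1],[0,0,0.4],[0,0,1.0],[0,0,1.6],[-0.1,0.6,2],[-0.3,1.6,2],[-0.5,2.6,2],[-0.55,3.2,2],[-0.55,3.3,2],[-0.55,3.3,2],[-0.55,3.3,2]],"delta_rot":[[0,0,0],[0,0,0],[0,0,0],[0,0,0],[0,0,0],[0,0,0],[0,0,0],[0,0,0],[0,0,0],[0,0,0],[0,0,0]]}'
python3 - <<'E'
from h import *
im,d=grab_frame("side"); W=world("side",d); cv2.imwrite("pics/side2.png",cv2.resize(im[140:320,230:470],None,fx=3,fy=3,interpolation=2)[...,::-1])
s=np.load("side0.npz")["W"]
for n,X in (("before",s),("now",W)):
    m=(np.hypot(X[...,0]-.555,X[...,1]+.015)<.012)&(X[...,2]>.07)&(X[...,2]<.105)
    print(n,m.sum(),np.median(X[m][:,2]))
E
```

```text
clock: 7.9
tcp_pos: [0.541, 0.0637, 0.13]
orientation: [3.129, 0.277, -0.0]
contact_force: [0.2, -0.0, 0.2]
grip_width: -0.0001
gripper_force: 0.0
before 103 0.09435894331958834
now 93 0.0827182432864874
```

View pics/side2.png

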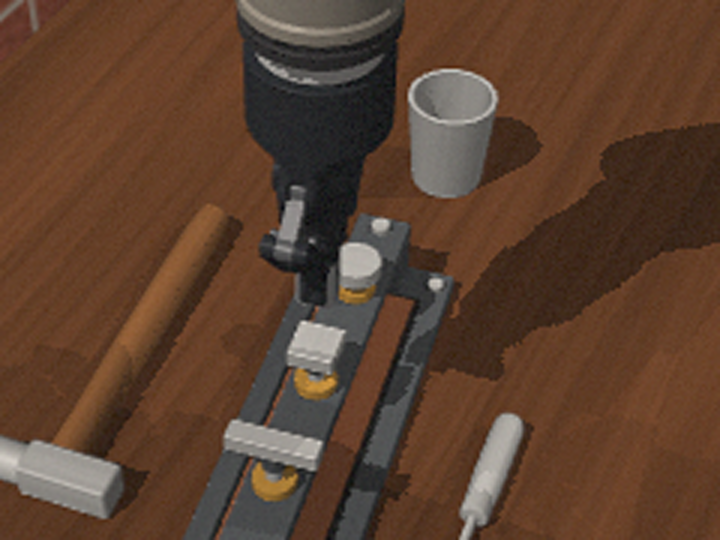

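The round head is down (median 82.7 mm, from 94.4 mm) and the hand is above the square head. I'll push the square punch.

```bash
python3 -m pendant '{"translation":[[0,0.04,-0.3],[0,0.04,-0.8],[0,0.04,-1.2],[0,0.04,-1.3],[0,0.04,-1.38],[0,0.04,-1.46],[0,0.04,-1.52],[0,0.04,-1.58],[0,0.04,-1.64],[0,0.04,-1.70],[0,0.04,-1.74],[0,0.04,-1.78]],"delta_rot":[[0,0,0],[0,0,0],[0,0,0],[0,0,0],[0,0,0],[0,0,0],[0,0,0],[0,0,0],[0,0,0],[0,0,0],[0,0,0],[0,0,0]]}'; python3 -m pendant '{"translation":[[0,0,-0.04],[0,0,-0.08],[0,0,-0.12],[0,0,-0.15],[0,0,-0.18],[0,0,-0.18],[0,0,-0.18]],"delta_rot":[[0,0,0],[0,0,0],[0,0,0],[0,0,0],[0,0,0],[0,0,0],[0,0,0]]}'
```

```text
clock: 9.45
tcp_pos: [0.541, 0.0659, 0.0855]
orientation: [-3.129, -0.279, -0.0]
contact_force: [0.6, 0.2, 0.9]
grip_width: 0.0001
gripper_force: 0.8
clock: 10.32
tcp_pos: [0.541, 0.0659, 0.0813]
orientation: [-3.129, -0.279, -0.001]
contact_force: [-1.0, 0.1, 4.9]
grip_width: 0.0004
gripper_force: 2.6
```

```bash
python3 -m pendant '{"translation":[[0,0,-0.02],[0,0,-0.04],[0,0,-0.06],[0,0,-0.06],[0,0,-0.06]],"delta_rot":[[0,0,0],[0,0,0],[0,0,0],[0,0,0],[0,0,0]]}'
```

```text
clock: 10.95
tcp_pos: [0.5411, 0.0659, 0.08]
orientation: [3.129, 0.279, 0.001]
contact_force: [-1.4, 0.1, 7.6]
grip_width: -0.0002
gripper_force: 3.8
```

The square punch is at 7.6 N and down. I'll lift, move to the bar head and check.

```bash
python3 -m pendant '{"translation":[[0,0,0.1],[0,0,0.4],[0,0,1.0],[0,0,1.6],[-0.1,0.6,2],[-0.3,1.6,2],[-0.5,2.5,2],[-0.54,2.95,2],[-0.54,3.0,2],[-0.54,3.0,2],[-0.54,3.0,2]],"delta_rot":[[0,0,0],[0,0,0],[0,0,0],[0,0,0],[0,0,0],[0,0,0],[0,0,0],[0,0,0],[0,0,0],[0,0,0],[0,0,0]]}'
python3 - <<'E'
from h import *
im,d=grab_frame("side"); W=world("side",d); cv2.imwrite("pics/side3.png",cv2.resize(im[140:320,230:470],None,fx=3,fy=3,interpolation=2)[...,::-1])
s=np.load("side0.npz")["W"]
for c in((.555,-.015),(.541,.066)):
  for n,X in (("before",s),("now",W)):
    m=(np.hypot(X[...,0]-c[0],X[...,1]-c[1])<.012)&(X[...,2]>.07)&(X[...,2]<.105)
    print(n,m.sum(),np.median(X[m][:,2]))
E
```

```text
clock: 12.32
tcp_pos: [0.5276, 0.1398, 0.1295]
orientation: [3.129, 0.277, -0.0]
contact_force: [0.1, -0.0, 0.0]
grip_width: -0.0001
gripper_force: 0.0
before 103 0.09435894331958834
now 94 0.08282970847495053
before 122 0.09372413064679726
now 110 0.08275279978591521
```

View pics/side3.png

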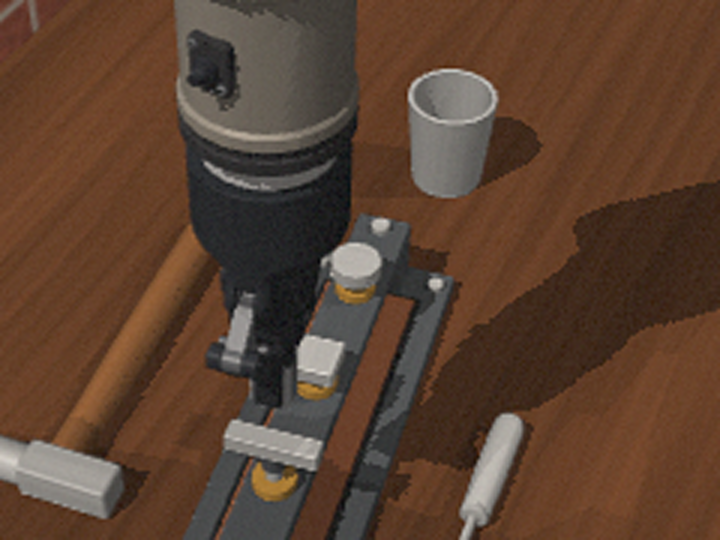

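The round and square heads now both read about 82.8 mm, so they are down. The fingertips (crop (270,400)) are above the bar's centre (272,440), and I'll push the bar punch.

```bash
python3 -m pendant '{"translation":[[0,0,-0.3],[0,0,-0.8],[0,0,-1.1],[0,0,-1.22],[0,0,-1.30],[0,0,-1.38],[0,0,-1.46],[0,0,-1.53],[0,0,-1.60],[0,0,-1.66],[0,0,-1.71],[0,0,-1.76]],"delta_rot":[[0,0,0],[0,0,0],[0,0,0],[0,0,0],[0,0,0],[0,0,0],[0,0,0],[0,0,0],[0,0,0],[0,0,0],[0,0,0],[0,0,0]]}'; python3 -m pendant '{"translation":[[0,0,-0.04],[0,0,-0.08],[0,0,-0.12],[0,0,-0.15],[0,0,-0.18],[0,0,-0.18],[0,0,-0.18]],"delta_rot":[[0,0,0],[0,0,0],[0,0,0],[0,0,0],[0,0,0],[0,0,0],[0,0,0]]}'
```

```text
clock: 13.88
tcp_pos: [0.5274, 0.1409, 0.0855]
orientation: [-3.129, -0.279, -0.0]
contact_force: [-0.4, 0.9, 1.6]
grip_width: -0.0
gripper_force: 0.8
clock: 14.75
tcp_pos: [0.5275, 0.1409, 0.0813]
orientation: [-3.129, -0.279, -0.0]
contact_force: [-1.1, -0.1, 4.8]
grip_width: -0.0
gripper_force: 2.6
```

```bash
python3 -m pendant '{"translation":[[0,0,-0.02],[0,0,-0.04],[0,0,-0.06],[0,0,-0.06],[0,0,-0.06]],"delta_rot":[[0,0,0],[0,0,0],[0,0,0],[0,0,0],[0,0,0]]}'; python3 -m pendant '{"translation":[[0,0,0.1],[0,0,0.4],[0,0,1.0],[0,0,2],[0,0,3.5],[-0.5,0,5],[-1,0,6],[-1.5,0,6.5],[-1.5,0,6.5],[-1.5,0,6.5]],"delta_rot":[[0,0,0],[0,0,0],[0,0,0],[0,0,0],[0,0,0],[0,0,0],[0,0,0],[0,0,0],[0,0,0],[0,0,0]]}'
python3 - <<'E'
from h import *
im,d=grab_frame("side"); W=world("side",d); cv2.imwrite("pics/side4.png",im[...,::-1])
s=np.load("side0.npz")["W"]
for c in((.555,-.015),(.541,.066),(.5275,.142)):
  for n,X in (("before",s),("now",W)):
    m=(np.hypot(X[...,0]-c[0],X[...,1]-c[1])<.012)&(X[...,2]>.07)&(X[...,2]<.105)
    print(n,m.sum(),np.median(X[m][:,2]) if m.any() else None)
E
```

```text
clock: 15.38
tcp_pos: [0.5275, 0.1409, 0.08]
orientation: [3.129, 0.279, 0.001]
contact_force: [-2.7, -0.0, 7.4]
grip_width: -0.0001
gripper_force: 3.8
clock: 16.62
tcp_pos: [0.4896, 0.1405, 0.2412]
orientation: [3.129, 0.279, -0.002]
contact_force: [-0.4, -0.8, 0.1]
grip_width: -0.0001
gripper_force: 0.0
before 103 0.09435894331958834
now 23 0.08220696350164301
before 122 0.09372413064679726
now 114 0.08257037874326102
before 165 0.09438967878567425
now 141 0.08202512620044851
```

View pics/side4.png

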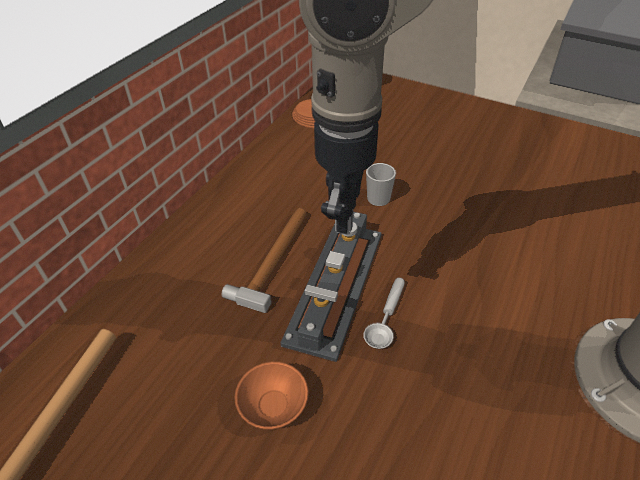

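All three heads are down, the hand is clear at z = 0.24 m, and the hammer, bowl, spoon and beaker sit where they were (bowl (272,395), spoon (380,335), beaker (380,185), hammer (247,297)).

```bash
python3 -c "
from bench import hand_in
print(hand_in())"
```

```text
the job is handed in; nothing more can be done
None
```

I pushed all three punches down onto the copper strip in the order round, square, bar, with at most 7.6 N read at the end of each push; the hand is clear, the hammer, bowl, spoon and beaker were not moved, and I handed the job in at about 17 s.

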